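Turn a coated sample plate over with a flat lifter

TASK

Pick up the orange-handled flat lifter, slide its blade under the overhanging edge of the white sample plate, and tip the plate over the step so that it lies flat on the black upper bed of the stand with its coloured face up. Keep the gripper off the plate; turn it with the lifter only. Then stand the lifter flat on the bench again and let go.

Things in the scene. Friction and masses are not known exactly. Their poses are not given: they have to be found in the camera images.
- plate: flat rigid plate, 60 mm (x) x 80 mm (y) x 6 mm, about 0.08 kg, one face white, the other coloured (blue border, yellow and red patches). Origin at its centre; z points out of the white face, which is up at the start. Its -y edge (60 mm long) overhangs the front of the stand by some 26 mm, its +y edge lies 1 to 4 mm short of the step
- stand: fixed aluminium stand, 94 mm wide (x), 167 mm long (y); +y is the way the plate is tipped over. Origin on the bench below the step, mid-width; z up. Lower bed: y -57 to 0 mm, top 18 mm high; in front of it (y below -57) is open air under the plate's overhang, bench to 18 mm. At y = 0 a vertical step up to the black upper bed: y 0 to 110 mm, top 28 mm high
- lifter: hand lifter, 0.16 kg, standing free on the bench: flat steel blade 36 mm wide (x), y -35 to +120 mm, 3 mm thick; orange upright block grip on its rear, 14 mm thick (x), 64 mm long (y -32 to +32), from 3 to 53 mm above the blade's underside. Origin on the blade's underside below the middle of the grip; z up; blade points along +y
- lifter_tip (a point): middle of the front edge of the lifter's blade, 120 mm ahead (+y) of the lifter's origin and 1.5 mm above its underside; axes as the lifter's
- step_edge (a point): middle of the step's top edge (stand x 0, y 0, 28 mm high), axes as the stand's. The plate's far edge bears on the step while its near edge is raised; past upright it falls onto the upper bed, its centre coming to about 30 mm beyond this edge. Grey ledges 42 mm either side of the middle stand 5 mm above the lower bed and 7 mm above the upper one; another crosses the upper bed's far end
Not all that is in view belongs to the job. What is shaped like the plate but brown is not meant.

How it is judged:
By the outcome, as a careful person would: the job done as asked, in the order asked, and still so for the second after the job is handed in, with the robot touching nothing.
It also fails if it takes over 45 s, if anything falls off the work surface, if the arm or the gripper's body presses on something with over 40 N, if the wrist force passes 120 N, or if a joint passes its speed limit or range.

ROBOT

A 6-joint arm with a two-finger parallel gripper is mounted at the origin on a cart in front of the work surface, level with it; the furniture and walls round the work are solid. World frame = base frame: x ahead of the robot, y to its left, z up, the work surface at z = 0. Lengths are in m, angles in rad, forces in N, time in s.
With the tool pointing down it reaches from about 0.25 to 0.775 m from the base axis. Payload 8.9 kg.
Tool frame: the origin (TCP) lies at the very end of the fingers, on their centre line; the grasp point (between the pads) lies 19 mm behind it; z points along the fingers, y is the line along which they close (so a half turn about z gives the same grasp; the last joint's range is limited). The gripper opens to 85 mm and grips with 20 to 120 N. Pads are 22 mm wide; open, the fingers measure 114 mm over their backs; the gripper's body (76 mm by 85 mm) begins 54 mm behind the grasp point. The pads swing forward as they close: fully open they stand 13 mm farther back than shut.
Start: joints at [-1.253, 0.291, -0.153, 1.127, 0, 1.431], TCP at [0.232, -0.471, 0.231] pointing down, gripper open.
Joint ranges: [-2.52, 2.52], [-0.91, 1.74], [-1.3, 1.37], [-1.96, 2.02], [-1.52, 1.47], [-3.14, 3.14]. Speed limits (rad/s): [2.22, 2.22, 2.79, 3.14, 3.14, 3.14].

INTERFACE

Orientations are given as a 3x3 rotation matrix whose columns are the frame's x, y, z axes.
In Python, from rig import env, cams gives the robot as it stands.
- The arm moves only by the shell command python3 -m pendant 'ROWS' [FORCE]. ROWS is JSON, a list of rows, each an object of numbers: "tx", "ty", "tz": the shift along the tool's x, y, z in m; "wx", "wy", "wz": the turn, a rotation vector about the tool's x, y, z in degrees; "hand": the opening in per cent of the stroke, from 0 (shut) to 100 (fully open). A call has 1 to 12 rows; each row is the pose to reach, as a shift and turn from the pose commanded when the call began, along the tool's axes at that moment; what a row does not reach only later rows make up. A row lasts 1/8 s, in which the tool goes at most 62.5 mm and 10.7 degrees, less where a joint would pass 70% of its speed; a pose out of reach is approached as far as the arm can. A call with a gripper value outside its range is refused whole. The fingers move at their own pace and stop on an object; FORCE is the grip in N (left out, the last holds). Time passes only in rows, so rows that repeat a pose let the fingers close. It gives the time, the measured TCP pose, the force, the opening and the grip force at its end, in the units of the state.
- env.observe(): the state, without advancing time (a new reading comes with each control period).
- cams.snapshot(name): name is "side" or "top"; returns a dict with "color" (420x560x3 uint8, red, green, blue), "depth" (420x560 float32, m along the optical axis (not along the pixel's ray), 0 where there is no reading), "camera_matrix" (3x3 intrinsics, pixels), "R" (3x3) and "t" (3): a world point X has camera coordinates R X + t. Camera axes: x right, y down, z forward; pixel columns grow to the right and rows downward; lengths in m; the calibration is good to about 2 mm. A picture is of the moment at which its call begins.
- env.sign_off(): hands the job in; it is judged then, once.
The state is a dict: "clock": time; "joint_positions": joint angles; "qd": joint speeds; "joint_torque": joint torques, N m; "tcp_pos": TCP position; "tool_rot": TCP orientation; "ft_force": force on the tool from outside, world axes, zero at the start; "torque": the same for the moment, N m; "opening": finger opening in m; "grip_force": force on a finger pad.
Only numpy, scipy, OpenCV 4.12 (cv2) and the standard library are available. Lean on these libraries where they do the work, as an engineer would, in place of code of your own. Each camera call takes 0.05 s, during which the arm holds its last target. There are 200 camera calls.

## Working session

There is one attempt and no reset: what is moved stays moved. The work goes in short steps, Python scripts to look and compute and a shell command to move; the robot and the scene stay as the last step left them, time stands still between calls to the robot, and variables do not carry over. Pictures are saved under pics/ and viewed, at most 10 in all, crops included, and the job is handed in when it is done.

```bash
ls; mkdir -p pics
cat > h.py <<'E'
import numpy as np,cv2
from rig import env,cams
def snap(n,f=None):
    s=cams.snapshot(n); np.savez(f'pics/{n}.npz',**s)
    if f: cv2.imwrite(f'pics/{f}.png',cv2.resize(s['color'][:,:,::-1],None,fx=1.4,fy=1.4,interpolation=cv2.INTER_CUBIC))
    return s
def world(s,u,v,d=None):
    K=s['camera_matrix'];d=s['depth'][int(v),int(u)] if d is None else d
    c=np.linalg.inv(K)@[u,v,1]*d
    return s['R'].T@(c-s['t'])
def onz(s,u,v,z):
    K=s['camera_matrix'];r=s['R'].T@np.linalg.inv(K)@[u,v,1];o=-s['R'].T@s['t']
    return o+r*(z-o[2])/r[2]
E
python3 - <<'E'
from h import *
np.set_printoptions(precision=4,suppress=True)
for n in('top','side'):
    s=snap(n,n+'0');print(n,s['camera_matrix'][0],-s['R'].T@s['t'],s['R'][2])
print(env.observe())
E
```

```text
pics
top [460.7891   0.     273.9052] [ 0.4035 -0.0897  0.8928] [ 0.1082  0.0162 -0.994 ]
side [484.506    0.     283.3483] [ 0.409  -0.8423  0.4832] [ 0.103   0.8607 -0.4985]
{'clock': 0.1, 'joint_positions': array([-1.2533,  0.2912, -0.154 ,  1.1267,  0.    ,  1.4315]), 'qd': array([-0.0002,  0.0004,  0.0022,  0.0016, -0.0001, -0.0003]), 'joint_torque': array([  0.0016, -53.7979,  33.1918,   0.0094,  -0.0003,   0.    ]), 'tcp_pos': array([ 0.2315, -0.4708,  0.2308]), 'tool_rot': array([[ 0.8975,  0.4411, -0.0003],
       [ 0.4411, -0.8975,  0.0011],
       [ 0.0002, -0.0011, -1.    ]]), 'ft_force': array([ 0.0315, -0.5585,  0.674 ]), 'torque': array([-0.0028,  0.0024, -0.0298]), 'grip_force': 0.0, 'opening': 0.08561235061802931}
```

View pics/top0.png

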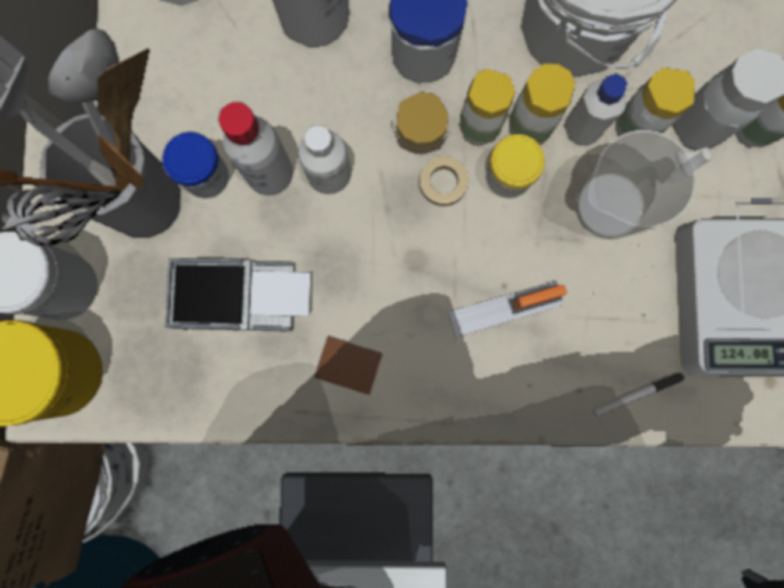

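View pics/side0.png

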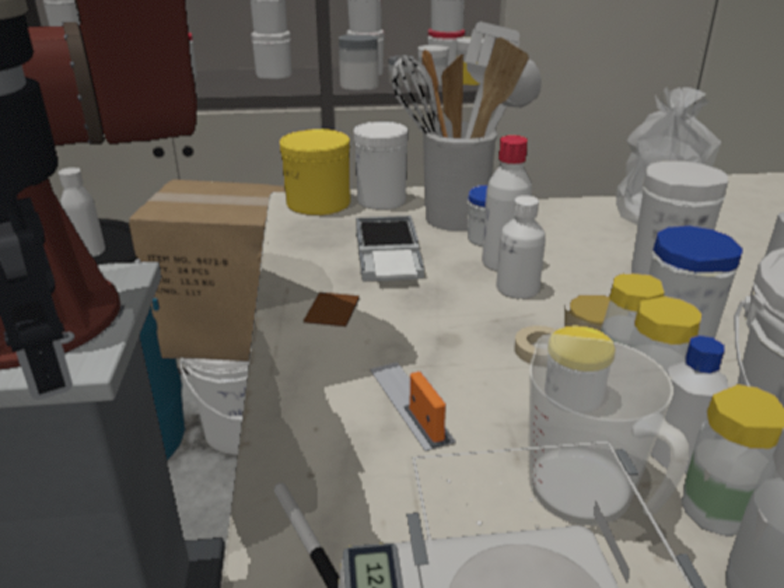

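The top view shows the stand at (230,294), with the black bed on its left and the white plate at (280,294) overhanging to the right. The orange-handled lifter is at (510,306), its blade pointing left. There are two plate-shaped things: the white one at (280,294) on the stand, which fits, and the brown one on the bench at (350,364), which is the decoy. The black-handled knife at (640,395) is not the lifter. I'll confirm this in enlarged crops.

Run:
```python
from h import *
s=np.load('pics/top.npz');c=s['color'][:,:,::-1]
a=cv2.resize(c[178:243,112:228],None,fx=6,fy=6,interpolation=cv2.INTER_CUBIC) # 696x390
b=cv2.resize(c[198:243,318:410],None,fx=7.5,fy=7.5,interpolation=cv2.INTER_CUBIC)
cv2.imwrite('pics/cA.png',a);cv2.imwrite('pics/cB.png',b)
```

```text
(no output)
```

View pics/cA.png

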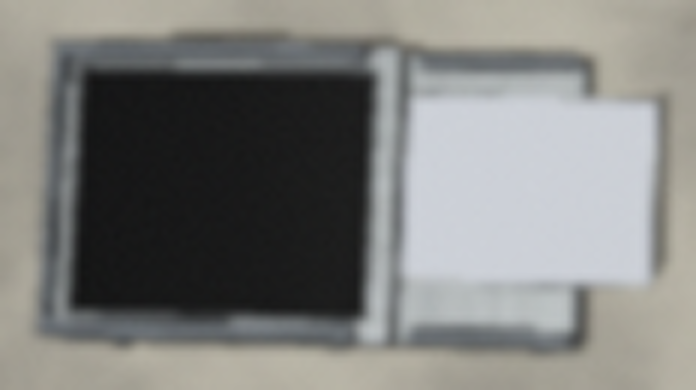

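View pics/cB.png

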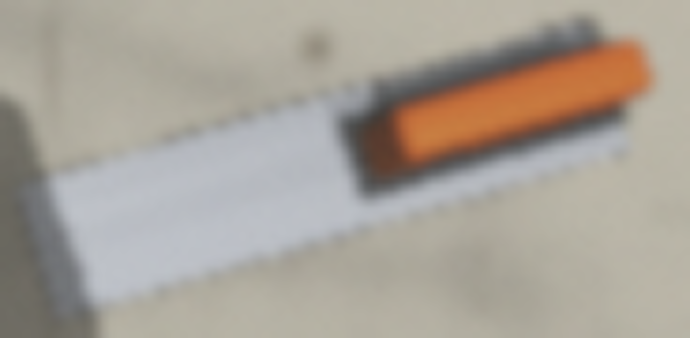

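Crop A confirms the white plate with its far edge at the step (corners (408,98), (660,98), (655,283), (402,278)). Crop B confirms the lifter: blade tip from (22,190) to (70,315), grip top corners (395,103), (635,40), (655,80), (412,162).

Run:
```python
from h import *
np.set_printoptions(precision=4,suppress=True)
s=np.load('pics/top.npz')
def A(p,z,k=6,o=(112,178)): return onz(s,(p[0]+.5)/k-.5+o[0],(p[1]+.5)/k-.5+o[1],z)
B=lambda p,z:A(p,z,7.5,(318,198))
def show(n,f,ps,z):
    w=np.array([f(p,z) for p in ps]);print(n,w[:,:2].tolist().__repr__() and np.round(w[:,:2],4).tolist(),'c',w.mean(0))
    for i in range(len(w)): 
        d=w[(i+1)%len(w)]-w[i];print('  len',np.hypot(*d[:2]).round(4),'ang',np.degrees(np.arctan2(d[1],d[0])).round(2))
show('plate',A,[(408,98),(660,98),(655,283),(402,278)],.024)
show('bed',A,[(85,70),(372,72),(362,315),(75,310)],.028)
show('standfar',A,[(55,42),(40,332)],.035)
show('standnear',A,[(588,58),(580,345)],.023)
show('step',A,[(405,100),(399,280)],.028)
show('grip',B,[(395,103),(640,40),(655,80),(412,162)],.053)
show('blade',B,[(22,190),(600,20),(630,147),(70,315)],.003)
for p in [(530,190),(200,190),(385,190),(455,340)]:
    print(p,world(s,p[0]/6+112,p[1]/6+178))
# side view orange mask
d=np.load('pics/side.npz')
for nm,q in(('side',d),('top',s)):
    c=q['color'].astype(int);m=(c[...,0]>170)&(c[...,1]<130)&(c[...,2]<80)&(q['depth']>0)
    vs,us=np.nonzero(m);P=np.array([world(q,u,v) for u,v in zip(us,vs)])
    P=P[(P[:,2]<.08)&(P[:,2]>0)&(P[:,1]<0)&(abs(P[:,0]-.4)<.15)];print(nm,len(P),P.min(0),P.max(0))
    T=P[P[:,2]>.048];print(T.mean(0),len(T))
    cv2.imwrite
```

```text
plate [[0.5434, 0.1052], [0.5436, 0.0247], [0.4844, 0.0253], [0.4858, 0.1056]] c [0.5143 0.0652 0.024 ]
  len 0.0805 ang -89.9
  len 0.0592 ang 179.42
  len 0.0803 ang 89.03
  len 0.0577 ang -0.37
bed [[0.5516, 0.2077], [0.5511, 0.116], [0.4736, 0.117], [0.475, 0.2079]] c [0.5128 0.1622 0.028 ]
  len 0.0917 ang -90.31
  len 0.0775 ang 179.26
  len 0.0909 ang 89.17
  len 0.0767 ang -0.12
standfar [[0.5594, 0.2152], [0.4674, 0.2162]] c [0.5134 0.2157 0.035 ]
  len 0.0919 ang 179.38
  len 0.0919 ang -0.62
standnear [[0.5566, 0.0481], [0.4648, 0.0488]] c [0.5107 0.0484 0.023 ]
  len 0.0919 ang 179.53
  len 0.0919 ang -0.47
step [[0.5421, 0.1052], [0.4847, 0.1056]] c [0.5134 0.1054 0.028 ]
  len 0.0574 ang 179.63
  len 0.0574 ang -0.37
grip [[0.5072, -0.2523], [0.5228, -0.3122], [0.513, -0.3156], [0.4927, -0.2561]] c [ 0.5089 -0.284   0.053 ]
  len 0.0619 ang -75.37
  len 0.0104 ang -161.0
  len 0.0628 ang 108.82
  len 0.015 ang 14.95
blade [[0.4905, -0.1655], [0.5351, -0.3153], [0.5021, -0.3222], [0.4582, -0.1776]] c [ 0.4965 -0.2451  0.003 ]
  len 0.1563 ang -73.4
  len 0.0338 ang -168.23
  len 0.151 ang 106.87
  len 0.0345 ang 20.58
(530, 190) [0.5133 0.0649 0.0228]
(200, 190) [0.5127 0.1694 0.0258]
(385, 190) [0.5129 0.1107 0.0252]
(455, 340) [0.4657 0.0885 0.019 ]
side 208 [ 0.4936 -0.3155  0.0504] [ 0.5207 -0.2545  0.0551]
[ 0.5073 -0.2867  0.0522] 208
top 197 [ 0.4952 -0.3124  0.0474] [ 0.5211 -0.2555  0.057 ]
[ 0.5083 -0.284   0.052 ] 196
```

```bash
cat >> h.py <<'E'
from scipy.spatial.transform import Rotation as Ro
def go(p,yawx,o=None):
    """tool-axis shift (mm) and turn (deg) to TCP p, pointing down, tool x at yawx deg"""
    o=o or env.observe();R=o['tool_rot'];c,s=np.cos(np.radians(yawx)),np.sin(np.radians(yawx))
    T=np.array([[c,s,0],[s,-c,0],[0,0,-1]])
    print('shift mm',(R.T@(np.array(p)-o['tcp_pos'])*1e3).round(1),'turn',np.degrees(Ro.from_matrix(R.T@T).as_rotvec()).round(2),'t',o['clock'])
E
python3 -c "
from h import *
go([.5085,-.285,.20],106.8);go([.5085,-.285,.1],106.8)"
```

```text
shift mm [330.6 -44.5  30.9] turn [-5.000e-02 -5.000e-02 -8.063e+01] t 0.1
shift mm [330.6 -44.4 130.9] turn [-5.000e-02 -5.000e-02 -8.063e+01] t 0.1
```

```bash
python3 -m pendant '[{"tx":0.035,"ty":-0.005,"tz":0.005,"wz":-9},{"tx":0.075,"ty":-0.01,"tz":0.01,"wz":-18},{"tx":0.115,"ty":-0.015,"tz":0.015,"wz":-27},{"tx":0.155,"ty":-0.02,"tz":0.02,"wz":-36},{"tx":0.195,"ty":-0.025,"tz":0.025,"wz":-45},{"tx":0.235,"ty":-0.03,"tz":0.03,"wz":-54},{"tx":0.275,"ty":-0.036,"tz":0.031,"wz":-63},{"tx":0.31,"ty":-0.041,"tz":0.05,"wz":-72},{"tx":0.3306,"ty":-0.0445,"tz":0.08,"wz":-80.6},{"tx":0.3306,"ty":-0.0445,"tz":0.11,"wz":-80.6},{"tx":0.3306,"ty":-0.0445,"tz":0.13,"wz":-80.6,"hand":60},{"tx":0.3306,"ty":-0.0445,"tz":0.13,"wz":-80.6,"hand":60}]' 60
python3 -c "
from h import *
go([.5085,-.285,.022],106.8);snap('top','top1')"
```

```text
shift mm [330.6 -44.3 208.9] turn [-5.000e-02 -5.000e-02 -8.063e+01] t 0.1schema error: expected keys tx, ty, tz, wx, wy, wz, hand
```

View pics/top1.png

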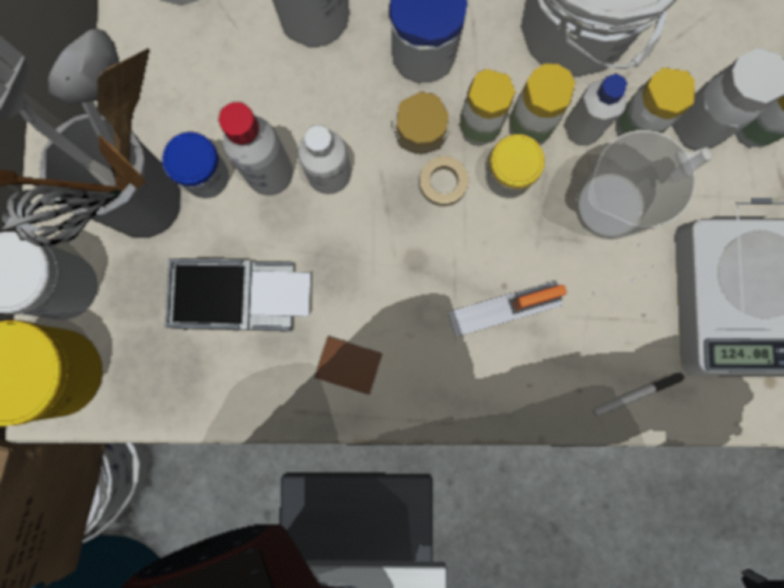

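The move was refused because every row needs all the keys, so the picture is unchanged from before. I'll write the rows out in full.

```bash
python3 -m pendant '[{"tx":0.035,"ty":-0.005,"tz":0.005,"wx":0,"wy":0,"wz":-9,"hand":100},{"tx":0.075,"ty":-0.01,"tz":0.01,"wx":0,"wy":0,"wz":-18,"hand":100},{"tx":0.115,"ty":-0.015,"tz":0.015,"wx":0,"wy":0,"wz":-27,"hand":100},{"tx":0.155,"ty":-0.02,"tz":0.02,"wx":0,"wy":0,"wz":-36,"hand":100},{"tx":0.195,"ty":-0.025,"tz":0.025,"wx":0,"wy":0,"wz":-45,"hand":100},{"tx":0.235,"ty":-0.03,"tz":0.03,"wx":0,"wy":0,"wz":-54,"hand":100},{"tx":0.275,"ty":-0.036,"tz":0.031,"wx":0,"wy":0,"wz":-63,"hand":100},{"tx":0.31,"ty":-0.041,"tz":0.05,"wx":0,"wy":0,"wz":-72,"hand":100},{"tx":0.3306,"ty":-0.0445,"tz":0.08,"wx":0,"wy":0,"wz":-80.6,"hand":100},{"tx":0.3306,"ty":-0.0445,"tz":0.11,"wx":0,"wy":0,"wz":-80.6,"hand":70},{"tx":0.3306,"ty":-0.0445,"tz":0.13,"wx":0,"wy":0,"wz":-80.6,"hand":60},{"tx":0.3306,"ty":-0.0445,"tz":0.13,"wx":0,"wy":0,"wz":-80.6,"hand":60}]' 60
python3 -c "
from h import *
go([.5085,-.285,.022],106.8);snap('side','side1')"
```

```text
clock: 1.65
tcp_pos: [0.5075, -0.2845, 0.0997]
tool_rot: [[-0.289, 0.957, -0.003], [0.957, 0.289, 0.002], [0.003, -0.002, -1.0]]
ft_force: [-0.7, 0.5, 0.7]
opening: 0.0509
grip_force: 0.0
shift mm [-1.   1.  77.7] turn [-0.12 -0.16 -0.02] t 1.65
```

View pics/side1.png

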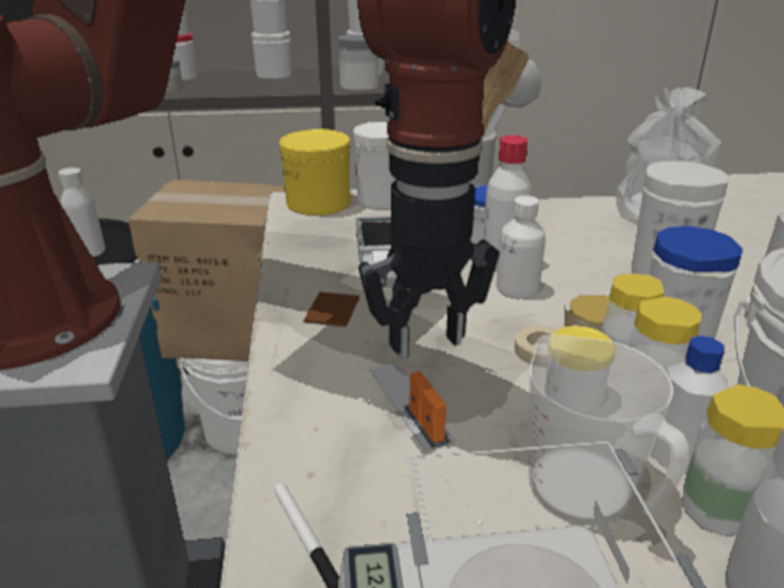

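The gripper hovers over the grip at (425,400), with one finger on each side of it. Next I descend and close.

```bash
python3 -m pendant '[{"tx":0,"ty":0.0005,"tz":0.025,"wx":0,"wy":0,"wz":0,"hand":50},{"tx":0,"ty":0.0005,"tz":0.05,"wx":0,"wy":0,"wz":0,"hand":50},{"tx":0,"ty":0.0005,"tz":0.07,"wx":0,"wy":0,"wz":0,"hand":50},{"tx":0,"ty":0.0005,"tz":0.078,"wx":0,"wy":0,"wz":0,"hand":50},{"tx":0,"ty":0.0005,"tz":0.078,"wx":0,"wy":0,"wz":0,"hand":30},{"tx":0,"ty":0.0005,"tz":0.078,"wx":0,"wy":0,"wz":0,"hand":20},{"tx":0,"ty":0.0005,"tz":0.078,"wx":0,"wy":0,"wz":0,"hand":10},{"tx":0,"ty":0.0005,"tz":0.078,"wx":0,"wy":0,"wz":0,"hand":0},{"tx":0,"ty":0.0005,"tz":0.078,"wx":0,"wy":0,"wz":0,"hand":0},{"tx":0,"ty":0.0005,"tz":0.078,"wx":0,"wy":0,"wz":0,"hand":0},{"tx":0,"ty":0.0005,"tz":0.078,"wx":0,"wy":0,"wz":0,"hand":0},{"tx":0,"ty":0.0005,"tz":0.078,"wx":0,"wy":0,"wz":0,"hand":0}]' 60
python3 -c "
from h import *
go([.5085,-.285,.11],106.8)"
```

```text
clock: 3.2
tcp_pos: [0.5099, -0.2858, 0.0245]
tool_rot: [[-0.289, 0.957, 0.002], [0.957, 0.289, -0.001], [-0.002, 0.001, -1.0]]
ft_force: [-0.7, 0.8, 7.2]
opening: 0.0132
grip_force: 59.6
shift mm [  1.   -1.  -85.5] turn [ 0.07  0.09 -0.03] t 3.2
```

```bash
python3 -m pendant '[{"tx":0,"ty":0,"tz":-0.02,"wx":0,"wy":0,"wz":0,"hand":0},{"tx":0,"ty":0,"tz":-0.04,"wx":0,"wy":0,"wz":0,"hand":0},{"tx":0,"ty":0,"tz":-0.04,"wx":0,"wy":0,"wz":0,"hand":0}]' 60
python3 -c "
from h import *
go([.5135,-.115,.0645],89.5)
s=snap('side','side2')"
```

```text
clock: 3.58
tcp_pos: [0.5101, -0.286, 0.0647]
tool_rot: [[-0.289, 0.957, 0.002], [0.957, 0.289, -0.002], [-0.002, 0.002, -1.0]]
ft_force: [-0.4, -0.4, -1.8]
opening: 0.0132
grip_force: 58.7
shift mm [ 1.627e+02  5.260e+01 -1.000e-01] turn [ 0.12  0.12 17.28] t 3.575
```

```bash
python3 -m pendant '[{"tx":0.02,"ty":0.006,"tz":0,"wx":0,"wy":0,"wz":2,"hand":0},{"tx":0.05,"ty":0.015,"tz":0,"wx":0,"wy":0,"wz":5,"hand":0},{"tx":0.08,"ty":0.025,"tz":0,"wx":0,"wy":0,"wz":8.5,"hand":0},{"tx":0.11,"ty":0.035,"tz":0,"wx":0,"wy":0,"wz":12,"hand":0},{"tx":0.14,"ty":0.045,"tz":0.01,"wx":0,"wy":0,"wz":15,"hand":0},{"tx":0.1625,"ty":0.0525,"tz":0.025,"wx":0,"wy":0,"wz":17.3,"hand":0},{"tx":0.1625,"ty":0.0525,"tz":0.035,"wx":0,"wy":0,"wz":17.3,"hand":0},{"tx":0.1625,"ty":0.0525,"tz":0.035,"wx":0,"wy":0,"wz":17.3,"hand":0}]' 60
python3 - <<'E'
from h import *
s=snap('top');t=snap('side')
a=cv2.resize(s['color'][170:250,170:330,::-1],None,fx=4.5,fy=4.5,interpolation=cv2.INTER_CUBIC)[:300]
b=cv2.resize(t['color'][155:245,230:330,::-1],None,fx=4.5,fy=4.5,interpolation=cv2.INTER_CUBIC)[:, :450]
# stack: top crop (offset 170,170), side crop (offset 230,155)
c=np.zeros((600,720,3),np.uint8);c[:300]=a[:300];c[300:600,:450]=b[105:405];cv2.imwrite('pics/m1.png',c)
E
```

```text
clock: 4.62
tcp_pos: [0.5117, -0.1147, 0.0272]
tool_rot: [[0.009, 1.0, -0.002], [1.0, -0.009, 0.0], [0.0, -0.002, -1.0]]
ft_force: [0.1, -0.1, -1.5]
opening: 0.0132
grip_force: 58.6
```

View pics/m1.png

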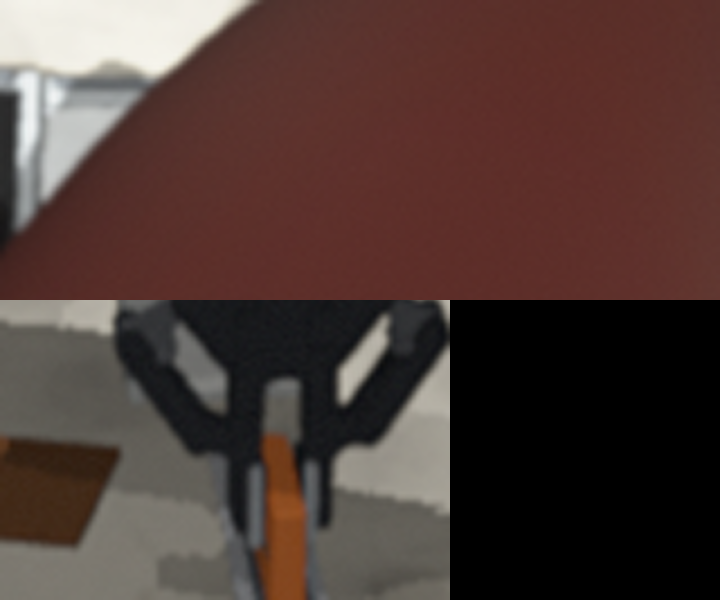

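The arm hides the blade tip in both views, so I'll rely on the kinematics and watch the forces. I slide the blade under first.

```bash
python3 -m pendant '[{"tx":0,"ty":0.002,"tz":-0.004,"wx":0,"wy":0,"wz":0,"hand":0},{"tx":0.008,"ty":0.002,"tz":-0.004,"wx":0,"wy":0,"wz":0,"hand":0},{"tx":0.016,"ty":0.002,"tz":-0.004,"wx":0,"wy":0,"wz":0,"hand":0},{"tx":0.024,"ty":0.002,"tz":-0.004,"wx":0,"wy":0,"wz":0,"hand":0},{"tx":0.031,"ty":0.002,"tz":-0.004,"wx":0,"wy":0,"wz":0,"hand":0},{"tx":0.037,"ty":0.002,"tz":-0.004,"wx":0,"wy":0,"wz":0,"hand":0},{"tx":0.037,"ty":0.002,"tz":-0.004,"wx":0,"wy":0,"wz":0,"hand":0},{"tx":0.037,"ty":0.002,"tz":-0.004,"wx":0,"wy":0,"wz":0,"hand":0}]' 60
python3 - <<'E'
from h import *
np.set_printoptions(precision=3,suppress=True)
o=env.observe();print(o['torque'],o['ft_force'])
t=snap('side')
cv2.imwrite('pics/s3.png',cv2.resize(t['color'][130:230,230:330,::-1],None,fx=6,fy=6,interpolation=cv2.INTER_CUBIC))
E
```

```text
clock: 5.72
tcp_pos: [0.5149, -0.0776, 0.0323]
tool_rot: [[0.009, 1.0, 0.0], [1.0, -0.009, -0.0], [-0.0, 0.0, -1.0]]
ft_force: [-0.1, -0.1, -0.6]
opening: 0.0131
grip_force: 58.6
[-0.071  0.035  0.032] [-0.091 -0.148 -0.625]
```

View pics/s3.png

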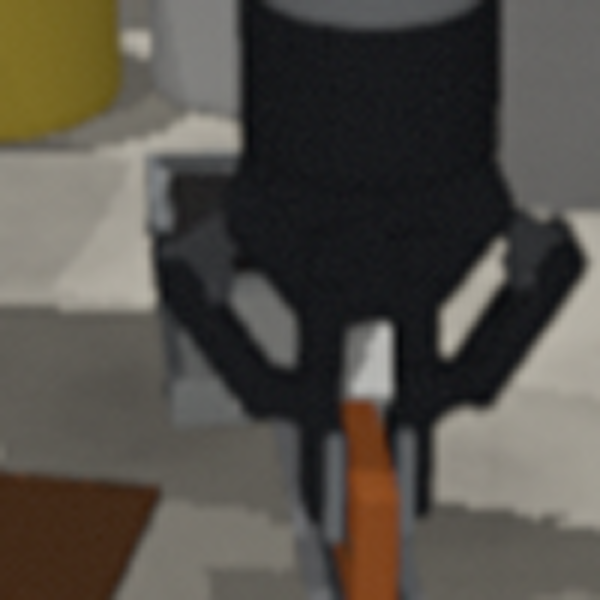

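White shows through the gap between the fingers at (375,365), so the plate has not moved. I raise it along the arc.

```bash
python3 -m pendant '[{"tx":0,"ty":0,"tz":-0.004,"wx":0,"wy":0,"wz":0,"hand":0},{"tx":0,"ty":0,"tz":-0.007,"wx":0,"wy":0,"wz":0,"hand":0},{"tx":0,"ty":0,"tz":-0.011,"wx":0,"wy":0,"wz":0,"hand":0},{"tx":0.0005,"ty":0,"tz":-0.017,"wx":0,"wy":0,"wz":0,"hand":0},{"tx":0.0015,"ty":0,"tz":-0.023,"wx":0,"wy":0,"wz":0,"hand":0},{"tx":0.0035,"ty":0,"tz":-0.030,"wx":0,"wy":0,"wz":0,"hand":0},{"tx":0.006,"ty":0,"tz":-0.0375,"wx":0,"wy":0,"wz":0,"hand":0},{"tx":0.010,"ty":0,"tz":-0.044,"wx":0,"wy":0,"wz":0,"hand":0},{"tx":0.0145,"ty":0,"tz":-0.050,"wx":0,"wy":0,"wz":0,"hand":0},{"tx":0.0145,"ty":0,"tz":-0.050,"wx":0,"wy":0,"wz":0,"hand":0}]' 60
python3 - <<'E'
from h import *
np.set_printoptions(precision=3,suppress=True)
o=env.observe();print(o['torque'],o['ft_force'])
t=snap('side')
cv2.imwrite('pics/s4.png',cv2.resize(t['color'][130:230,230:330,::-1],None,fx=6,fy=6,interpolation=cv2.INTER_CUBIC))
s=snap('top');print(s['color'][195:225:5,165:225:6].mean(2).round())
E
```

```text
clock: 7.02
tcp_pos: [0.5152, -0.0627, 0.0828]
tool_rot: [[0.009, 1.0, 0.001], [1.0, -0.009, -0.0], [-0.0, 0.001, -1.0]]
ft_force: [-0.1, 0.0, -1.7]
opening: 0.0131
grip_force: 58.6
[-0.15  -0.026  0.042] [-0.122  0.018 -1.685]
[[63. 63. 63. 64. 64. 65. 64. 64. 63. 62.]
 [63. 64. 64. 65. 64. 64. 63. 64. 64. 63.]
 [64. 64. 64. 64. 64. 64. 64. 64. 64. 63.]
 [65. 65. 64. 64. 64. 64. 64. 64. 64. 65.]
 [65. 65. 65. 64. 64. 64. 64. 64. 64. 64.]
 [65. 64. 65. 65. 65. 64. 64. 64. 64. 64.]]
```

View pics/s4.png

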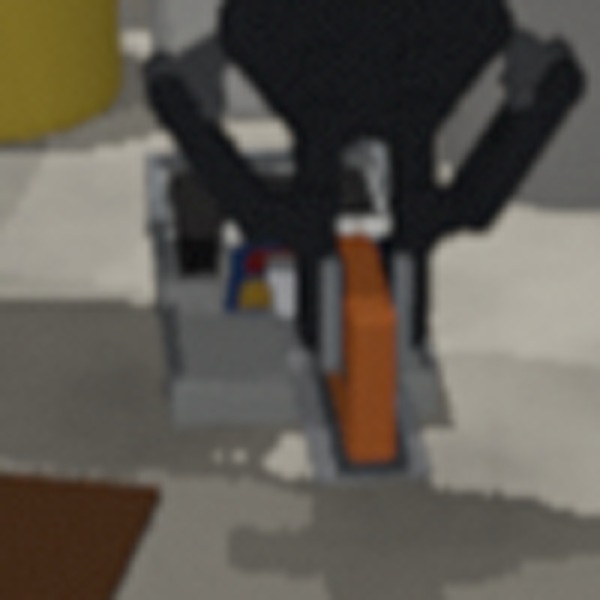

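The coloured face now shows on the tilted plate at (255,280), so it is turning. I continue past upright.

```bash
python3 -m pendant '[{"tx":0.0055,"ty":0,"tz":-0.0055,"wx":0,"wy":0,"wz":0,"hand":0},{"tx":0.0115,"ty":0,"tz":-0.010,"wx":0,"wy":0,"wz":0,"hand":0},{"tx":0.019,"ty":0,"tz":-0.0135,"wx":0,"wy":0,"wz":0,"hand":0},{"tx":0.026,"ty":0,"tz":-0.016,"wx":0,"wy":0,"wz":0,"hand":0},{"tx":0.034,"ty":0,"tz":-0.0175,"wx":0,"wy":0,"wz":0,"hand":0},{"tx":0.0415,"ty":0,"tz":-0.018,"wx":0,"wy":0,"wz":0,"hand":0},{"tx":0.047,"ty":0,"tz":-0.018,"wx":0,"wy":0,"wz":0,"hand":0},{"tx":0.052,"ty":0,"tz":-0.018,"wx":0,"wy":0,"wz":0,"hand":0},{"tx":0.057,"ty":0,"tz":-0.018,"wx":0,"wy":0,"wz":0,"hand":0},{"tx":0.062,"ty":0,"tz":-0.018,"wx":0,"wy":0,"wz":0,"hand":0},{"tx":0.066,"ty":0,"tz":-0.018,"wx":0,"wy":0,"wz":0,"hand":0},{"tx":0.066,"ty":0,"tz":-0.018,"wx":0,"wy":0,"wz":0,"hand":0}]' 60
python3 - <<'E'
from h import *
np.set_printoptions(precision=3,suppress=True)
o=env.observe();print(o['torque'],o['ft_force'])
t=snap('side')
cv2.imwrite('pics/s5.png',cv2.resize(t['color'][130:230,230:330,::-1],None,fx=6,fy=6,interpolation=cv2.INTER_CUBIC))
E
```

```text
clock: 8.62
tcp_pos: [0.5156, 0.0032, 0.1003]
tool_rot: [[0.009, 1.0, -0.0], [1.0, -0.009, 0.0], [0.0, -0.0, -1.0]]
ft_force: [0.3, -0.5, -1.6]
opening: 0.0132
grip_force: 58.6
[-0.012 -0.001  0.007] [ 0.254 -0.504 -1.633]
```

View pics/s5.png

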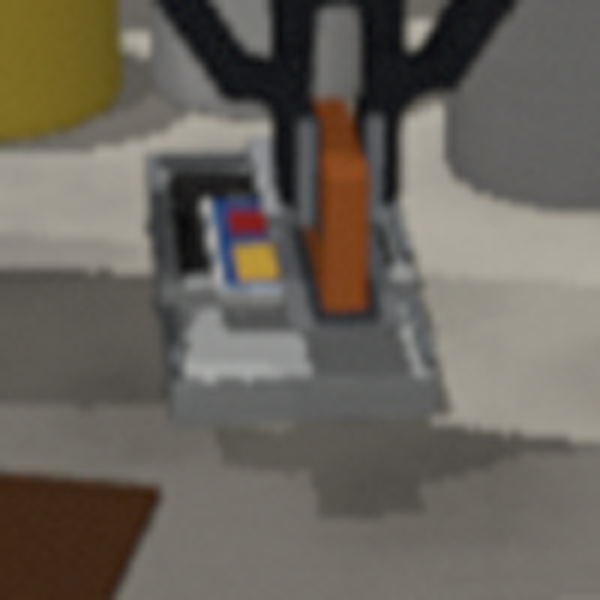

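The plate lies coloured face up on the black bed, with its patches at (247,220) and (257,262). I withdraw and set the lifter down on the bench.

```bash
python3 -m pendant '[{"tx":-0.015,"ty":0,"tz":0,"wx":0,"wy":0,"wz":0,"hand":0},{"tx":-0.045,"ty":0,"tz":0,"wx":0,"wy":0,"wz":0,"hand":0},{"tx":-0.08,"ty":0,"tz":0,"wx":0,"wy":0,"wz":0,"hand":0},{"tx":-0.115,"ty":0,"tz":0,"wx":0,"wy":0,"wz":0,"hand":0},{"tx":-0.15,"ty":0,"tz":0.01,"wx":0,"wy":0,"wz":0,"hand":0},{"tx":-0.17,"ty":0,"tz":0.03,"wx":0,"wy":0,"wz":0,"hand":0},{"tx":-0.175,"ty":0,"tz":0.05,"wx":0,"wy":0,"wz":0,"hand":0},{"tx":-0.175,"ty":0,"tz":0.065,"wx":0,"wy":0,"wz":0,"hand":0},{"tx":-0.175,"ty":0,"tz":0.071,"wx":0,"wy":0,"wz":0,"hand":0},{"tx":-0.175,"ty":0,"tz":0.071,"wx":0,"wy":0,"wz":0,"hand":0}]' 60
```

```text
clock: 9.93
tcp_pos: [0.5139, -0.1718, 0.0292]
tool_rot: [[0.009, 1.0, -0.0], [1.0, -0.009, 0.0], [0.0, -0.0, -1.0]]
ft_force: [0.6, 0.4, -0.9]
opening: 0.0132
grip_force: 58.6
```

```bash
python3 -m pendant '[{"tx":0,"ty":0,"tz":0.002,"wx":0,"wy":0,"wz":0,"hand":0},{"tx":0,"ty":0,"tz":0.004,"wx":0,"wy":0,"wz":0,"hand":0},{"tx":0,"ty":0,"tz":0.005,"wx":0,"wy":0,"wz":0,"hand":0},{"tx":0,"ty":0,"tz":0.005,"wx":0,"wy":0,"wz":0,"hand":0}]' 60; python3 -c "
from h import *
o=env.observe();print(o['torque'])"
```

```text
clock: 10.42
tcp_pos: [0.5141, -0.172, 0.0245]
tool_rot: [[0.009, 1.0, 0.0], [1.0, -0.009, -0.0], [-0.0, 0.0, -1.0]]
ft_force: [0.0, 1.4, 0.3]
opening: 0.0131
grip_force: 58.8
[ 0.10496367  0.03759907 -0.05789898]
```

```bash
python3 -m pendant '[{"tx":0,"ty":0,"tz":0,"wx":0,"wy":0,"wz":0,"hand":25},{"tx":0,"ty":0,"tz":0,"wx":0,"wy":0,"wz":0,"hand":50},{"tx":0,"ty":0,"tz":0,"wx":0,"wy":0,"wz":0,"hand":60},{"tx":0,"ty":0,"tz":0,"wx":0,"wy":0,"wz":0,"hand":60},{"tx":0,"ty":0,"tz":-0.02,"wx":0,"wy":0,"wz":0,"hand":60},{"tx":0,"ty":0,"tz":-0.05,"wx":0,"wy":0,"wz":0,"hand":60},{"tx":0,"ty":0,"tz":-0.09,"wx":0,"wy":0,"wz":0,"hand":60},{"tx":-0.02,"ty":-0.03,"tz":-0.13,"wx":0,"wy":0,"wz":0,"hand":60},{"tx":-0.05,"ty":-0.07,"tz":-0.15,"wx":0,"wy":0,"wz":0,"hand":60},{"tx":-0.09,"ty":-0.11,"tz":-0.15,"wx":0,"wy":0,"wz":0,"hand":60},{"tx":-0.13,"ty":-0.15,"tz":-0.15,"wx":0,"wy":0,"wz":0,"hand":60},{"tx":-0.17,"ty":-0.18,"tz":-0.15,"wx":0,"wy":0,"wz":0,"hand":60}]' 60
python3 - <<'E'
from h import *
np.set_printoptions(precision=4,suppress=True)
for n in('top','side'):
    s=snap(n);c=s['color'].astype(int);r,g,b=c[...,0],c[...,1],c[...,2]
    D=s['depth'];vs,us=np.nonzero(D>0)
    K=s['camera_matrix'];P=((np.linalg.inv(K)@np.array([us,vs,np.ones_like(us)]))*D[vs,us]).T
    P=(P-s['t'])@s['R'];C=c[vs,us]
    st=(abs(P[:,0]-.513)<.05)&(P[:,1]>.045)&(P[:,1]<.22)&(P[:,2]>.01)&(P[:,2]<.1)
    sat=C.max(1)-C.min(1)>60
    Q=P[st&sat];print(n,'coloured',len(Q),Q.min(0),Q.max(0),Q.mean(0))
    for nm,m in(('blue',C[:,2]>C[:,0]+50),('red',(C[:,0]>C[:,1]+70)&(C[:,1]<90)),('yel',(C[:,1]>C[:,2]+60))):
        q=P[st&m]; print('  ',nm,len(q),q.mean(0) if len(q) else '')
    if len(Q)>10:
        A=np.c_[Q[:,:2]-Q[:,:2].mean(0),np.ones(len(Q))];print('  plane',np.linalg.lstsq(A,Q[:,2],rcond=None)[0])
    o=(C[:,0]>170)&(C[:,1]<130)&(C[:,2]<80)&(abs(P[:,0]-.5)<.1)&(abs(P[:,1]+.17)<.1)
    T=P[o&(P[:,2]>.045)];print('  grip',len(T),T.min(0) if len(T) else '',T.max(0) if len(T) else '')
    bl=(abs(P[:,0]-.513)<.012)&(P[:,1]>-.12)&(P[:,1]<-.06);print('  blade z',np.median(P[bl][:,2]), P[bl][:,2].std())
E
```

```text
clock: 11.92
tcp_pos: [0.3308, -0.3414, 0.1746]
tool_rot: [[0.009, 1.0, 0.0], [1.0, -0.009, -0.0], [-0.0, 0.0, -1.0]]
ft_force: [1.6, -0.1, -0.9]
opening: 0.0514
grip_force: 0.0
top coloured 882 [0.4881 0.0922 0.0277] [0.5422 0.167  0.0377] [0.5157 0.1311 0.0327]
   blue 383 [0.5157 0.1363 0.0326]
   red 236 [0.516  0.1477 0.0328]
   yel 342 [0.515  0.1118 0.0328]
  plane [-0.0046 -0.0045  0.0327]
  grip 164 [ 0.5075 -0.1994  0.0461] [ 0.5192 -0.1403  0.0555]
  blade z 0.0020092930655504315 0.0014998628232025123
side coloured 216 [0.4875 0.0982 0.0273] [0.5399 0.1839 0.0357] [0.5133 0.1297 0.0331]
   blue 44 [0.5149 0.1446 0.0323]
   red 65 [0.5125 0.1503 0.0332]
   yel 95 [0.5136 0.1142 0.0333]
  plane [ 0.0058 -0.0127  0.0331]
  grip 127 [ 0.5061 -0.2028  0.0487] [ 0.5177 -0.1428  0.0542]
  blade z 0.002167170654386683 0.0009266523052165893
```

The plate lies level at z ≈ 0.033 m, coloured face up, across the upper bed. The lifter stands flat and is released, and the arm is clear.

```bash
python3 -c "
from rig import env
print(env.sign_off())"
```

```text
the job is handed in; nothing more can be done
None
```

The job is handed in: the plate was turned with the lifter only and lies flat, coloured face up, on the black upper bed with its centre about 25 mm past the step edge, and the lifter stands flat on the bench, released, after about 12 s of robot time.

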